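# Lay the small painting kit back in its fitted tray

### The arm

A 6-joint arm with a two-finger parallel gripper is mounted at the origin on a cart in front of the work surface, level with it; the furniture and walls round the work are solid. World frame = base frame: x ahead of the robot, y to its left, z up, the work surface at z = 0. Lengths are in m, angles in rad, forces in N, time in s.
With the tool pointing down it reaches from about 0.35 to 0.975 m from the base axis. Payload 4.9 kg.
Tool frame: the origin (TCP) lies at the very end of the fingers, on their centre line; the grasp point (between the pads) lies 19 mm behind it (ctrl.grasp_offset is the distance from the TCP to the grasp point, in m); z points along the fingers, y is the line along which they close (so a half turn about z gives the same grasp; the last joint's range is limited). The gripper opens to 85 mm and grips with 20 to 120 N. Pads are 22 mm wide; open, the fingers measure 114 mm over their backs; the gripper's body (76 mm by 85 mm) begins 54 mm behind the grasp point. The pads swing forward as they close: fully open they stand 13 mm farther back than shut.
Start: joints at [-1.276, 0.053, 1.613, -0, 1.476, -0.119], TCP at [0.251, -0.572, 0.231] pointing down, gripper open.
Joint ranges: [-3.01, 3.01], [-1.01, 2.22], [0.06, 2.58], [-1.02, 4.17], [0.09, 2.62], [-3.14, 3.14]. Speed limits (rad/s): [2.57, 2.57, 3.14, 3.14, 3.14, 3.14].

### API

Orientations are given as a rotation vector (axis times angle).
In Python, from station import ctrl, optics gives the robot as it stands.
- The arm moves only by the shell command python3 -m handwheel 'ROWS' [OPENING] [FORCE]. ROWS is JSON, a list of rows, each an object of numbers: "tx", "ty", "tz": the shift along the tool's x, y, z in mm; "roll": the turn about the tool's z in rad. A call has 1 to 12 rows; each row shifts and turns the commanded pose from where the row before left it, along the tool's axes as they then stand; what a row does not reach is not made up. A row lasts 1/12 s, in which the tool goes at most 41.7 mm and 7.16 degrees, less where a joint would pass 70% of its speed; a pose out of reach is approached as far as the arm can. A call with a gripper value outside its range is refused whole. OPENING is the finger opening in mm, from 0 to 85.4, set as the call begins (- or left out, the last holds). The fingers move at their own pace and stop on an object; FORCE is the grip in N (left out, the last holds). Time passes only in rows, so rows that do not move let the fingers close. It gives the time, the measured TCP pose, the force, the opening and the grip force at its end, in the units of the state.
- ctrl.get_obs(): the state, without advancing time (a new reading comes with each control period).
- optics.get_image(name): name is "side" or "top" or "wrist"; returns (picture, depth): 420x560x3 uint8, red, green, blue; 420x560 float32, m along the optical axis (not along the pixel's ray), 0 where there is no reading.
- optics.camera_params(name): a dict with "mtx" (3x3 intrinsics, pixels), "extrinsics" (4x4, takes a point from camera to world coordinates); the wrist camera has in their place "tool_from_camera" (4x4, takes a point from camera to tool coordinates, whose origin is the TCP and whose axes are the flange's). Camera axes: x right, y down, z forward; pixel columns grow to the right and rows downward; lengths in m; the calibration is good to about 2 mm. A picture is of the moment at which its call begins: read the wrist's pose just before it. camera_params takes no time and is no camera call.
- ctrl.finish_job(): hands the job in; it is judged then, once.
The state is a dict: "t": time; "q": joint angles; "dq": joint speeds; "effort": joint torques, N m; "tool_pos": TCP position; "tool_rot": TCP orientation; "contact_force": force on the tool from outside, world axes, zero at the start; "wrist_torque": the same for the moment, N m; "opening": finger opening in m; "grip_force": force on a finger pad.
Only numpy, scipy, OpenCV 4.12 (cv2) and the standard library are available. Lean on these libraries where they do the work, as an engineer would, in place of code of your own. Each camera call takes 0.05 s, during which the arm holds its last target. There are 200 camera calls.

### The job

Put the small kit back in the beech tray, each piece in the place made for it: one small paint tube in each of the two tube recesses, the chalk stick in the narrow recess, the eraser in the short wide recess, and the short red-handled brush evenly across both notched rests; everything lies flat and down in its place. The big tube, the long brush and the cork block do not belong in the tray: leave them where they are.

Things in the scene. Friction and masses are not known exactly. Their poses are not given: they have to be found in the camera images.
- tray: Fixed beech tray, 206 (x) by 264 (y) mm, top 20 high, turned any way; origin on the table under its centre. Recesses (centre x,y; size x,y; floor height, mm): tubes (-38,92) and (-38,26), 108x44, 14; chalk (0,-66), 28x80, 16; eraser (-64,-66), 38x62, 16. Two darker brush rests 60x14, 36 high, at (66,60), (66,-60); notch 28 wide in each at x=66, bottom 28 high: brush lies along y in both.
- short_brush: Thin artist's brush with a dark red handle, 197 mm long (along its y; bristles to -y), 10 wide, 11 high, 12 g. Origin under its middle, on the table. It belongs across the two brush rests. It can roll.
- small_tube_a: Small metal paint tube, 92 mm long (along its y; cap at -y, flat crimped end at +y), 28 wide, 24 high, lying flat, 45 g. Origin under its middle. Widest about 10 mm above its underside at the middle. Belongs in a tube recess, either one, either way round.
- small_tube_b: A second small paint tube of the same shape and size as small_tube_a. Belongs in the other tube recess.
- chalk: White square chalk pastel stick, 62 mm long (along its x), 12 wide, 12 high, 20 g. Origin under its middle. Belongs in the chalk recess.
- eraser: Block eraser in a card sleeve, 46 mm long (along its y), 21 wide, 12 high, 20 g. Origin under its middle. Belongs in the eraser recess.
- long_brush: Look-alike: thin grey brush, 236 mm long (along its y), 9 wide, 10 high. Origin under its middle. Nearly as long as the tray; does not belong; stays where it lies.
- big_tube: Look-alike: big paint tube, 125 mm long (along its y), 42 wide, 36 high; too long for the recesses. Origin under its middle. Stays where it lies.
- cork_block: Look-alike: cork sanding block, 33 (x) by 46 (y) by 42 mm high. Origin under its middle. Stays where it stands.
Not all that is in view belongs to the job. Leave any blue look-alike of the chalk alone.

How it is judged:
By the outcome, as a careful person would: the job done as asked, in the order asked, and still so for the second after the job is handed in, with the robot touching nothing.
It also fails if it takes over 120 s, if anything falls off the work surface, if the arm or the gripper's body presses on something with over 40 N, if the wrist force passes 120 N, or if a joint passes its speed limit or range.

## Working session

There is one attempt and no reset: what is moved stays moved. The work goes in short steps, Python scripts to look and compute and a shell command to move; the robot and the scene stay as the last step left them, time stands still between calls to the robot, and variables do not carry over. Pictures are saved under pics/ and viewed, at most 14 in all, crops included, and the job is handed in when it is done.

```bash
ls; mkdir -p pics; python3 - <<'E'
from station import ctrl, optics
import cv2, numpy as np
for n in ("top","side"):
    im,d=optics.get_image(n)
    cv2.imwrite(f"pics/{n}0.png",im[:,:,::-1]); np.savez(f"{n}0.npz",im=im,d=d)
    p=optics.camera_params(n); print(n,np.round(p["mtx"],1).tolist(),np.round(p["extrinsics"],3).tolist())
print(optics.camera_params("wrist"))
o=ctrl.get_obs(); print(o)
E
```

```text
pics
top [[483.9, 0.0, 278.8], [0.0, 483.9, 203.0], [0.0, 0.0, 1.0]] [[-0.014, -0.996, 0.084, 0.424], [-0.999, 0.011, -0.031, -0.079], [0.03, -0.084, -0.996, 1.244], [0.0, 0.0, 0.0, 1.0]]
side [[446.2, 0.0, 279.2], [0.0, 446.2, 213.4], [0.0, 0.0, 1.0]] [[-0.999, 0.035, -0.026, 0.586], [0.041, 0.548, -0.836, 0.846], [-0.015, -0.836, -0.549, 0.687], [0.0, 0.0, 0.0, 1.0]]
{'mtx': array([[334.62769284,   0.        , 277.16155753],
       [  0.        , 334.62769284, 201.02304216],
       [  0.        ,   0.        ,   1.        ]]), 'tool_from_camera': array([[ 4.82292364e-04, -9.56441547e-01, -2.91923509e-01,
         7.52416331e-02],
       [ 9.99999815e-01,  3.52880442e-04,  4.95961287e-04,
        -9.64681962e-05],
       [-3.71343884e-04, -2.91923694e-01,  9.56441540e-01,
        -1.42594355e-01],
       [ 0.00000000e+00,  0.00000000e+00,  0.00000000e+00,
         1.00000000e+00]])}
{'t': 0.1, 'q': array([-1.27601055e+00,  5.33055650e-02,  1.61415651e+00,  9.35551257e-06,
        1.47601757e+00, -1.18995321e-01]), 'dq': array([-0.00060693, -0.00012416, -0.00408754,  0.0013433 ,  0.00153732,
        0.00131454]), 'effort': array([ 3.88805056e-04, -3.94899631e+01, -3.71366215e+01, -6.62229490e-05,
        3.84962172e-03, -1.74654659e-06]), 'tool_pos': array([ 0.25113562, -0.57170465,  0.23017694]), 'tool_rot': array([-3.07275610e+00, -6.44951243e-01,  2.45475219e-04]), 'contact_force': array([ 0.12080731, -0.04665752, -1.06190187]), 'wrist_torque': array([ 0.02558952, -0.00299923,  0.00741965]), 'grip_force': 0.0, 'opening': 0.08539183543460203}
```

View pics/top0.png

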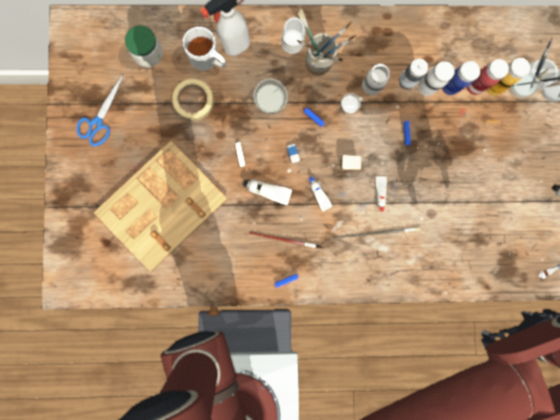

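View pics/side0.png

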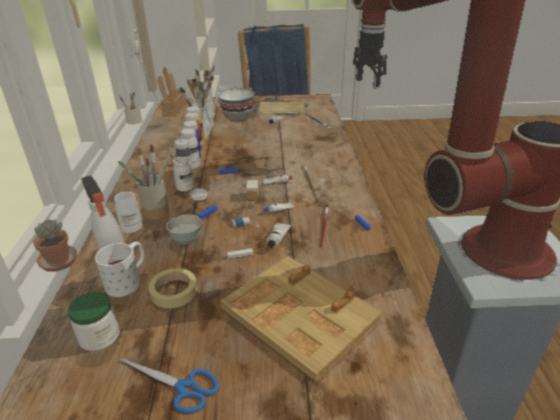

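```bash
cat > h.py <<'E'
import numpy as np, cv2
from scipy.spatial.transform import Rotation as R
from station import ctrl, optics
def cam(n,obs=None):
    p=optics.camera_params(n)
    if n!="wrist": return p["mtx"],p["extrinsics"]
    T=np.eye(4);T[:3,:3]=R.from_rotvec(obs["tool_rot"]).as_matrix();T[:3,3]=obs["tool_pos"]
    return p["mtx"],T@p["tool_from_camera"]
def ray(K,E,px,z):
    px=np.atleast_2d(np.float64(px)); d=np.c_[(px-K[:2,2])/[K[0,0],K[1,1]],np.ones(len(px))]@E[:3,:3].T
    return E[:3,3]+d*((z-E[2,3])/d[:,2])[:,None]
def proj(K,E,P):
    c=(np.atleast_2d(P)-E[:3,3])@E[:3,:3]; return c[:,:2]/c[:,2:]*[K[0,0],K[1,1]]+K[:2,2]
def rel(obs,P):
    "world point -> shift in tool axes, mm"
    return np.round((np.array(P)-obs["tool_pos"])@R.from_rotvec(obs["tool_rot"]).as_matrix()*1000,1)
def yaw(obs):
    "world yaw (deg) of the closing line (tool y), and of tool x"
    M=R.from_rotvec(obs["tool_rot"]).as_matrix(); return [round(float(np.degrees(np.arctan2(M[1,i],M[0,i]))),1) for i in (1,0)]
E
python3 - <<'E'
from h import *
im=np.load("top0.npz")["im"]
a=cv2.resize(im[95:300,220:440],None,fx=2.9,fy=2.9,interpolation=cv2.INTER_CUBIC)
b=cv2.resize(im[240:300,520:560],None,fx=4,fy=4,interpolation=cv2.INTER_CUBIC)
c=np.zeros((594,800,3),np.uint8); c[:a.shape[0],:a.shape[1]]=a[:594]; c[:240,640:800]=b
cv2.imwrite("pics/c1.png",c[:,:,::-1])
K,E=cam("top")
for n,p,z in [("tray corners",[(171,142),(226,200),(151,271),(95,212)],.02),("rest",[(195,207),(160,240)],.036),("chalk",[(236,143),(243,165)],.012),("eraser",[(293,153)],.012),("tube1",[(312,178),(327,209)],.02),("tube2",[(382,177),(381,209)],.02),("brush",[(250,233),(320,247)],.01),("far",[(550,271)],.02),("long",[(330,238),(419,229)],.01),("cork",[(352,162)],.04),("big",[(268,191)],.03)]:
    print(n,np.round(ray(K,E,p,z)[:,:2]*1000).tolist())
print(yaw(ctrl.get_obs()))
E
```

```text
tray corners [[687.0, 155.0], [537.0, 16.0], [361.0, 203.0], [510.0, 344.0]]
rest [[519.0, 92.0], [438.0, 178.0]]
chalk [[685.0, -10.0], [627.0, -27.0]]
eraser [[657.0, -156.0]]
tube1 [[591.0, -203.0], [511.0, -240.0]]
tube2 [[591.0, -384.0], [509.0, -379.0]]
brush [[453.0, -44.0], [415.0, -221.0]]
far [[345.0, -808.0]]
long [[437.0, -247.0], [457.0, -478.0]]
cork [[628.0, -304.0]]
big [[557.0, -90.0]]
[-66.3, 23.7]
```

View pics/c1.png

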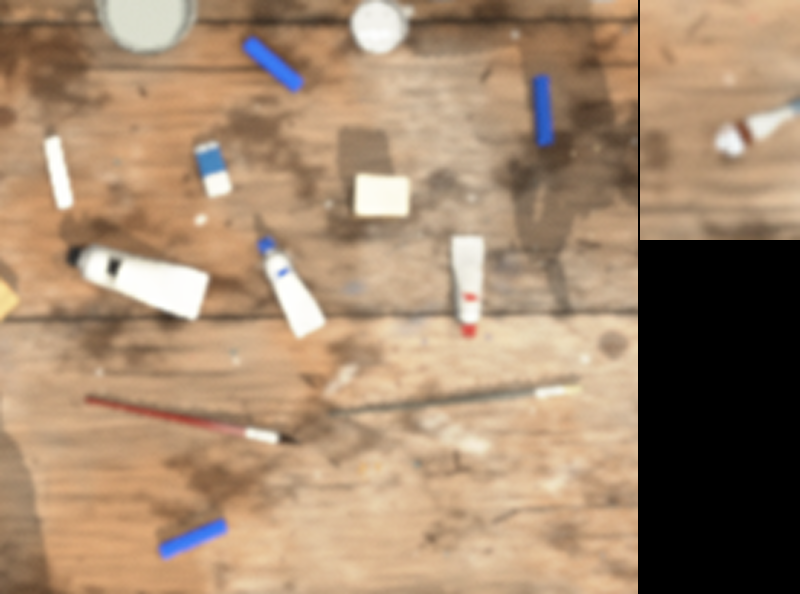

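Top view: candidates for the small tubes are blue-cap (319,193) and red-cap (381,193), while the bigger one (268,191) is the big tube. The object at (550,271) is a far brush. The white stick at (240,154) is the chalk (blue sticks are look-alikes). The eraser is at (293,153), the red brush at (285,240), the tray at (161,207). I'll take closer wrist views.

```bash
python3 -m handwheel '[{"tx":34,"ty":-19,"tz":-2},{"tx":34,"ty":-19,"tz":-2},{"tx":34,"ty":-19,"tz":-2},{"tx":34,"ty":-19,"tz":-2},{"tx":34,"ty":-19,"tz":-2},{"tx":34,"ty":-19,"tz":-2},{"tx":34,"ty":-19,"tz":-2},{"tx":34,"ty":-19,"tz":-2},{"tx":34,"ty":-19,"tz":-2},{"tx":34,"ty":-19,"tz":-2},{"tx":34,"ty":-19,"tz":-2},{}]'
cat > shot.py <<'E'
import sys; from h import *
o=ctrl.get_obs(); im,d=optics.get_image("wrist"); n=sys.argv[1]
K,E=cam("wrist",o); np.savez(n+".npz",im=im,d=d,K=K,E=E); cv2.imwrite(f"pics/{n}.png",im[:,:,::-1])
print(o["t"],o["tool_pos"],yaw(o),np.linalg.norm(o["dq"]))
E
python3 shot.py w1
```

```text
0.1 [ 0.25113562 -0.57170465  0.23017694] [-66.3, 23.7] 0.004794533148786359$[0]: bad value
```

View pics/w1.png

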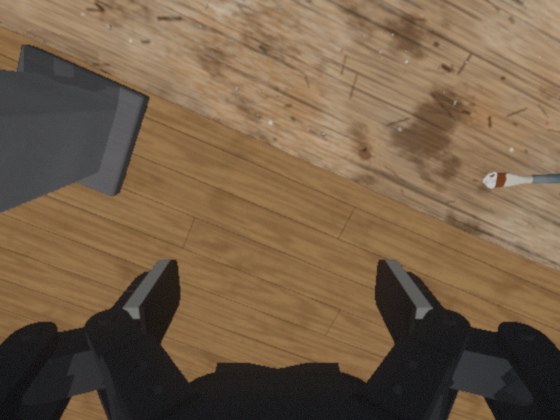

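The call was refused (empty or partial rows, it seems), and the view shows only the floor and table edge. I'll test the row format.

```bash
python3 -m handwheel '[{"tx":34.0,"ty":-19.0,"tz":-2.0,"roll":0.0}]'; python3 -m handwheel '[{"tx":34,"ty":-19,"tz":-2,"roll":0}]' ; python3 -m handwheel --help | head -30
```

```text
t: 0.23
tool_pos: [0.2719, -0.5437, 0.232]
tool_rot: [-3.076, -0.637, 0.004]
contact_force: [0.3, 0.9, 1.0]
opening: 0.0855
grip_force: 0.0
t: 0.32
tool_pos: [0.2976, -0.51, 0.2343]
tool_rot: [-3.074, -0.64, 0.0]
contact_force: [0.9, -0.1, 0.8]
opening: 0.0856
grip_force: 0.0invalid input: not JSON, or not a number
```

```bash
python3 -m handwheel '[{"tx":34,"ty":-19,"tz":-2,"roll":0},{"tx":34,"ty":-19,"tz":-2,"roll":0},{"tx":34,"ty":-19,"tz":-2,"roll":0},{"tx":34,"ty":-19,"tz":-2,"roll":0},{"tx":34,"ty":-19,"tz":-2,"roll":0},{"tx":34,"ty":-19,"tz":-2,"roll":0},{"tx":34,"ty":-19,"tz":-2,"roll":0},{"tx":34,"ty":-19,"tz":-2,"roll":0},{"tx":34,"ty":-19,"tz":-2,"roll":0},{"tx":0,"ty":0,"tz":0,"roll":0},{"tx":0,"ty":0,"tz":0,"roll":0}]'
python3 shot.py w2
```

```text
t: 1.23
tool_pos: [0.5104, -0.2288, 0.2531]
tool_rot: [-3.073, -0.651, 0.001]
contact_force: [-0.4, 0.2, 0.0]
opening: 0.0853
grip_force: 0.0
1.2333 [ 0.51042372 -0.22884997  0.25307225] [-66.1, 23.9] 0.05468649837245599
```

View pics/w2.png

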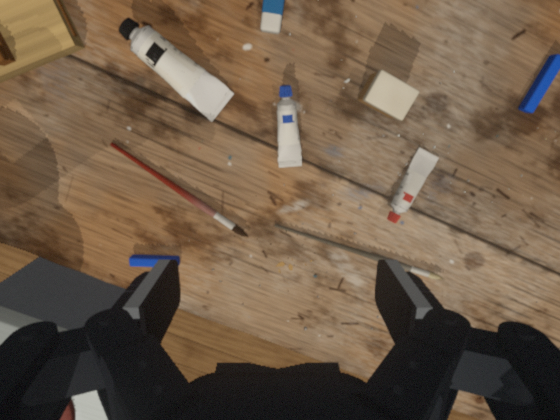

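The wrist view shows the blue-cap tube (286,87)-(290,165), the red-cap tube (428,151)-(393,219), the brush (112,143)-(246,236) and the big tube at upper left. Now to measure.

```bash
cat > meas.py <<'E'
from h import *
def rect(n,mask,seed,z):
    f=np.load(n+".npz"); im=f["im"]; K,E=f["K"],f["E"]
    hsv=cv2.cvtColor(im,cv2.COLOR_RGB2HSV); m=mask(hsv).astype(np.uint8)
    m=cv2.morphologyEx(m,cv2.MORPH_CLOSE,np.ones((7,7)))
    c=min(cv2.findContours(m,0,cv2.CHAIN_APPROX_NONE)[0],key=lambda c:1e3*(cv2.contourArea(c)<40)+abs(cv2.pointPolygonTest(c,seed,True)) if cv2.pointPolygonTest(c,seed,True)<0 else 0)
    P=(ray(K,E,c[:,0],z)[:,:2]*1000).astype(np.float32)
    (cx,cy),(w,h),a=cv2.minAreaRect(P); a+=90*(h>w)
    return round(cx,1),round(cy,1),round(max(w,h),1),round(min(w,h),1),round((a+90)%180-90,1)
white=lambda h:(h[...,1]<50)&(h[...,2]>135)
blue=lambda h:(h[...,0]>95)&(h[...,0]<135)&(h[...,1]>110)&(h[...,2]>60)
red=lambda h:((h[...,0]<6)|(h[...,0]>168))&(h[...,1]>140)&(h[...,2]>60)
E
python3 - <<'E'
from meas import *
wb=lambda h:white(h)|blue(h); wr=lambda h:white(h)|red(h)
print("A",rect("w2",wb,(288,135),.012)); print("B",rect("w2",wr,(415,180),.012))
f=np.load("w2.npz")
print("A ends",np.round(ray(f["K"],f["E"],[(286,87),(290,165)],.008)*1000)); print("B ends",np.round(ray(f["K"],f["E"],[(428,151),(393,219)],.008)*1000))
print("brush",np.round(ray(f["K"],f["E"],[(112,143),(246,236)],.005)*1000))
o=ctrl.get_obs(); print(o["tool_pos"],yaw(o),o["q"])
E
```

```text
A (556.2, -223.3, 89.1, 26.6, 25.2)
B (555.4, -380.7, 99.5, 31.5, 2.0)
A ends [[ 594. -202.    8.]
 [ 517. -242.    8.]]
B ends [[ 597. -382.    8.]
 [ 508. -386.    8.]]
brush [[ 457.  -43.    5.]
 [ 412. -230.    5.]]
[ 0.50973986 -0.22999147  0.25295082] [-66.2, 23.8] [-5.56644263e-01 -1.15749120e-01  1.74156725e+00 -5.52987097e-04
  1.51637994e+00  5.98731929e-01]
```

```bash
python3 -m handwheel '[{"tx":11,"ty":3,"tz":20,"roll":-0.012},{"tx":11,"ty":3,"tz":20,"roll":-0.012},{"tx":11,"ty":3,"tz":20,"roll":-0.012},{"tx":11,"ty":2,"tz":20,"roll":-0.011},{"tx":0,"ty":0,"tz":30,"roll":0},{"tx":0,"ty":0,"tz":30,"roll":0},{"tx":0,"ty":0,"tz":30,"roll":0},{"tx":0,"ty":0,"tz":30,"roll":0},{"tx":0,"ty":0,"tz":30,"roll":0},{"tx":0,"ty":0,"tz":13,"roll":0},{"tx":0,"ty":0,"tz":6,"roll":0},{"tx":0,"ty":0,"tz":0,"roll":0}]' 60 30
python3 -m handwheel '[{"tx":0,"ty":0,"tz":0,"roll":0},{"tx":0,"ty":0,"tz":0,"roll":0},{"tx":0,"ty":0,"tz":0,"roll":0},{"tx":0,"ty":0,"tz":0,"roll":0},{"tx":0,"ty":0,"tz":0,"roll":0},{"tx":0,"ty":0,"tz":0,"roll":0}]' 5 30
```

```text
t: 2.28
tool_pos: [0.553, -0.2226, 0.0031]
tool_rot: [-3.057, -0.715, 0.003]
contact_force: [0.4, -0.7, 0.6]
opening: 0.0598
grip_force: 0.0
t: 2.78
tool_pos: [0.5557, -0.2229, 0.0067]
tool_rot: [3.056, 0.717, 0.004]
contact_force: [-1.3, -0.6, 6.6]
opening: 0.0232
grip_force: 29.0
```

```bash
python3 -m handwheel '[{"tx":0,"ty":0,"tz":-20,"roll":0},{"tx":0,"ty":0,"tz":-40,"roll":0},{"tx":4,"ty":-34,"tz":-20,"roll":0},{"tx":4,"ty":-34,"tz":-20,"roll":0},{"tx":4,"ty":-34,"tz":-20,"roll":0},{"tx":4,"ty":-34,"tz":-20,"roll":0},{"tx":4,"ty":-34,"tz":-20,"roll":0},{"tx":4,"ty":-34,"tz":-20,"roll":0},{"tx":4,"ty":-34,"tz":-20,"roll":0},{"tx":4,"ty":-34,"tz":-20,"roll":0},{"tx":4,"ty":-34,"tz":-20,"roll":0},{"tx":0,"ty":-34,"tz":0,"roll":0}]'
python3 -m handwheel '[{"tx":0,"ty":0,"tz":0,"roll":-0.095},{"tx":0,"ty":0,"tz":0,"roll":-0.095},{"tx":0,"ty":0,"tz":0,"roll":-0.095},{"tx":0,"ty":0,"tz":0,"roll":0},{"tx":0,"ty":0,"tz":0,"roll":0}]'
python3 shot.py w3
```

```text
t: 3.78
tool_pos: [0.4367, 0.1002, 0.25]
tool_rot: [3.057, 0.717, 0.015]
contact_force: [0.1, 0.6, 0.1]
opening: 0.0232
grip_force: 29.2
t: 4.2
tool_pos: [0.4352, 0.0986, 0.2445]
tool_rot: [2.927, 1.141, 0.001]
contact_force: [1.0, 0.0, -0.2]
opening: 0.0235
grip_force: 29.2
4.2 [0.43519446 0.09856927 0.24453361] [-47.4, 42.6] 0.00881144228973531
```

View pics/w3.png

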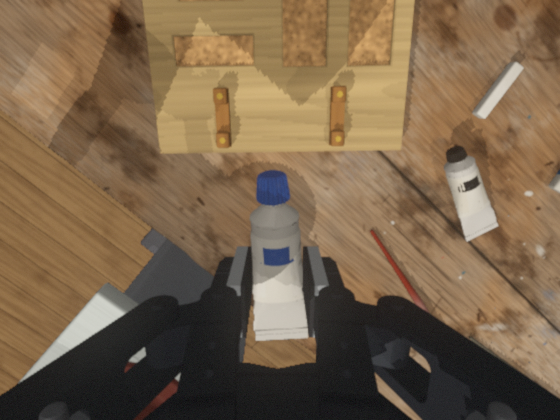

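Tube A is held upright and straight (cap at (272,185), crimp at (280,335)), but the tray is cut off at the top. I'll move forward to see all of it.

```bash
python3 -m handwheel '[{"tx":35,"ty":0,"tz":0,"roll":0},{"tx":35,"ty":0,"tz":0,"roll":0},{"tx":35,"ty":0,"tz":0,"roll":0},{"tx":0,"ty":0,"tz":0,"roll":0},{"tx":0,"ty":0,"tz":0,"roll":0}]'
python3 shot.py w4
```

```text
t: 4.67
tool_pos: [0.5129, 0.1702, 0.2432]
tool_rot: [-2.926, -1.144, 0.004]
contact_force: [0.2, -0.6, -0.8]
opening: 0.0231
grip_force: 29.2
4.6667 [0.51287883 0.1702182  0.24321102] [-47.3, 42.7] 0.0698684946635314
```

View pics/w4.png

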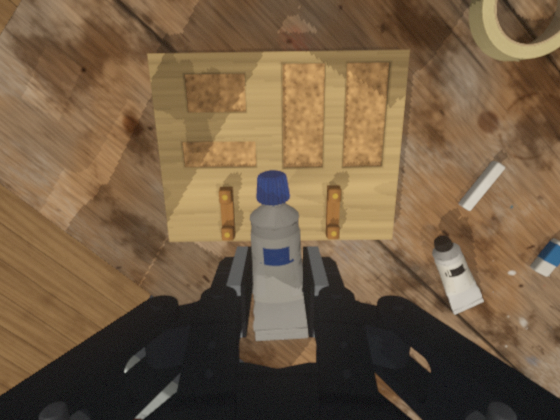

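The whole tray is visible: corners (149,54), (408,50), (394,239), (169,241), with the tube recesses on the right, the eraser recess at (216,92) and the chalk recess at (219,154). I'll fit the tray pose.

```bash
cat > tray.py <<'E'
from h import *
f=np.load("w4.npz")
pts=[((149,54),-103,-132),((408,50),-103,132),((394,239),103,132),((169,241),103,-132),
((346,62),-92,70),((390,62),-92,114),((384,166),16,114),((343,166),16,70),
((282,63),-92,4),((326,63),-92,48),((325,167),16,48),((283,167),16,4),
((186,73),-83,-97),((246,73),-83,-35),((246,112),-45,-35),((187,112),-45,-97),
((182,142),-14,-106),((256,141),-14,-26),((256,166),14,-26),((183,167),14,-106)]
W=ray(f["K"],f["E"],[p[0] for p in pts],.02)[:,:2]*1000
L=np.array([p[1:] for p in pts],float)
A,B=L-L.mean(0),W-W.mean(0)
s=(A*B).sum(); c=(A[:,0]*B[:,1]-A[:,1]*B[:,0]).sum(); th=np.arctan2(c,s)
M=np.array([[np.cos(th),-np.sin(th)],[np.sin(th),np.cos(th)]]); t=W.mean(0)-M@L.mean(0)
T=lambda x,y: t+M@[x,y]
if __name__=="__main__":
    print("tray",t,np.degrees(th),"scale",np.hypot(s,c)/(A**2).sum(),"resid",np.abs(L@M.T+t-W).max())
    for n,p in dict(t1=(-38,92),t2=(-38,26),chalk=(0,-66),er=(-64,-66),br=(66,0)).items():
        w=T(*p); print(n,np.round(w,1),rel(ctrl.get_obs(),[*w/1000,.03]))
    o=ctrl.get_obs(); print(yaw(o),o["tool_pos"])
    # held tube: cap tip and crimp end at about the tube's own height
    print("held",rel(o,ray(f["K"],f["E"],[(272,172)],.246)[0]/1),rel(o,ray(f["K"],f["E"],[(280,338)],.246)[0]))
E
python3 tray.py
```

```text
tray [527.7902603  179.98020604] -136.43862984954424 scale 0.9977177802939124 resid 2.072647482532034
t1 [618.7 139.5] [ 58.1  94.4 213.5]
t2 [573.2 187.3] [ 57.1  28.4 213.5]
chalk [482.3 227.8] [ 17.7 -63.  213.7]
er [528.7 271.9] [ 81.7 -63.9 213.6]
br [480.  134.5] [-47.3   4.  213.7]
[-47.3, 42.7] [0.51235193 0.16964909 0.24364808]
held [46.2 -2.  -2.4] [-38.3   1.7  -2.3]
```

```bash
python3 -m handwheel '[{"tx":14,"ty":24,"tz":0,"roll":-0.015},{"tx":14,"ty":24,"tz":0,"roll":0},{"tx":14,"ty":24,"tz":0,"roll":0},{"tx":12,"ty":22,"tz":0,"roll":0},{"tx":0,"ty":0,"tz":30,"roll":0},{"tx":0,"ty":0,"tz":40,"roll":0},{"tx":0,"ty":0,"tz":40,"roll":0},{"tx":0,"ty":0,"tz":40,"roll":0},{"tx":0,"ty":0,"tz":40,"roll":0},{"tx":0,"ty":0,"tz":20,"roll":0},{"tx":0,"ty":0,"tz":10,"roll":0},{"tx":0,"ty":0,"tz":0,"roll":0}]'
python3 -m handwheel '[{"tx":0,"ty":0,"tz":0,"roll":0},{"tx":0,"ty":0,"tz":0,"roll":0}]'
```

```text
t: 5.72
tool_pos: [0.6143, 0.1376, 0.0229]
tool_rot: [-2.917, -1.164, 0.006]
contact_force: [0.2, 0.0, -0.4]
opening: 0.0238
grip_force: 29.4
t: 5.88
tool_pos: [0.6178, 0.1382, 0.0268]
tool_rot: [2.916, 1.165, 0.006]
contact_force: [0.6, 0.2, -0.0]
opening: 0.0231
grip_force: 29.4
```

```bash
python3 -m handwheel '[{"tx":0,"ty":0,"tz":3,"roll":0},{"tx":0,"ty":0,"tz":0,"roll":0},{"tx":0,"ty":0,"tz":0,"roll":0}]';python3 -m handwheel '[{"tx":0,"ty":0,"tz":2,"roll":0},{"tx":0,"ty":0,"tz":0,"roll":0},{"tx":0,"ty":0,"tz":0,"roll":0}]'
```

```text
t: 6.13
tool_pos: [0.6166, 0.1384, 0.0221]
tool_rot: [2.917, 1.166, 0.002]
contact_force: [0.2, 0.5, -0.4]
opening: 0.0233
grip_force: 29.4
t: 6.38
tool_pos: [0.6169, 0.1385, 0.0205]
tool_rot: [2.917, 1.166, 0.002]
contact_force: [-1.7, -0.2, 4.5]
opening: 0.0235
grip_force: 30.0
```

```bash
python3 -m handwheel '[{"tx":0,"ty":0,"tz":-1,"roll":0},{"tx":0,"ty":0,"tz":0,"roll":0},{"tx":0,"ty":0,"tz":0,"roll":0},{"tx":0,"ty":0,"tz":0,"roll":0},{"tx":0,"ty":0,"tz":-10,"roll":0},{"tx":0,"ty":0,"tz":-30,"roll":0},{"tx":0,"ty":0,"tz":-40,"roll":0},{"tx":0,"ty":0,"tz":-40,"roll":0},{"tx":0,"ty":0,"tz":-40,"roll":0},{"tx":0,"ty":0,"tz":-40,"roll":0},{"tx":-25,"ty":-10,"tz":-20,"roll":0},{"tx":0,"ty":0,"tz":0,"roll":0}]' 45 30; python3 shot.py w5; python3 - <<'E'
from h import *
o=ctrl.get_obs(); print(rel(o,[.553,-.384,.005]),o["tool_pos"],o["q"],yaw(o))
E
```

```text
t: 7.38
tool_pos: [0.5925, 0.1282, 0.2493]
tool_rot: [2.914, 1.165, 0.017]
contact_force: [0.4, 0.2, 1.4]
opening: 0.0451
grip_force: 0.0
7.3833 [0.59250462 0.12816009 0.24928158] [-46.4, 43.6] 0.12077377171399718
[-383.2  342.9  239.9] [0.59226146 0.12840045 0.24557074] [ 9.07646179e-02 -5.34786032e-03  1.64815378e+00 -3.83660648e-05
  1.49052887e+00  9.01111114e-01] [-46.4, 43.6]
```

View pics/w5.png

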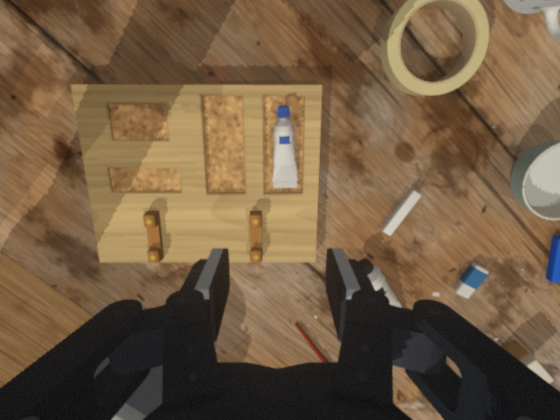

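Tube A lies in the right-hand recess (284,148). The chalk is at (401,213), the eraser at (472,281). Next is tube B.

```bash
python3 - <<'E'
from meas import *
print("chalk",rect("w5",white,(401,213),.012)); print("eraser",rect("w5",lambda h:white(h)|blue(h),(472,281),.012))
E
python3 -m handwheel '[{"tx":-30,"ty":27,"tz":0,"roll":0},{"tx":-30,"ty":27,"tz":0,"roll":0},{"tx":-30,"ty":27,"tz":0,"roll":0},{"tx":-30,"ty":27,"tz":0,"roll":0},{"tx":-30,"ty":27,"tz":0,"roll":0},{"tx":-30,"ty":27,"tz":0,"roll":0},{"tx":-30,"ty":27,"tz":0,"roll":0},{"tx":-30,"ty":27,"tz":0,"roll":0},{"tx":-30,"ty":27,"tz":0,"roll":0},{"tx":-30,"ty":27,"tz":0,"roll":0},{"tx":-30,"ty":27,"tz":0,"roll":0},{"tx":-30,"ty":27,"tz":0,"roll":0}]'
python3 -m handwheel '[{"tx":-23,"ty":19,"tz":0,"roll":0},{"tx":0,"ty":0,"tz":20,"roll":0.107},{"tx":0,"ty":0,"tz":20,"roll":0.107},{"tx":0,"ty":0,"tz":20,"roll":0.107},{"tx":0,"ty":0,"tz":20,"roll":0.107},{"tx":0,"ty":0,"tz":10,"roll":0.107},{"tx":0,"ty":0,"tz":0,"roll":0.107},{"tx":0,"ty":0,"tz":0,"roll":0.1},{"tx":-30,"ty":0,"tz":0,"roll":0},{"tx":0,"ty":0,"tz":0,"roll":0},{"tx":0,"ty":0,"tz":0,"roll":0}]' 55
python3 shot.py w6; python3 - <<'E'
from meas import *
print("B",rect("w6",lambda h:white(h)|red(h),(280,160),.012)); o=ctrl.get_obs();print(yaw(o),o["tool_pos"],o["q"][5])
E
```

```text
chalk (657.9, -18.6, 61.5, 13.4, 10.5)
eraser (659.4, -154.5, 44.7, 23.3, 17.1)
t: 8.43
tool_pos: [0.553, -0.3559, 0.2379]
tool_rot: [-2.914, -1.165, 0.002]
contact_force: [0.7, 0.3, 0.4]
opening: 0.0448
grip_force: 0.0
t: 9.35
tool_pos: [0.519, -0.3839, 0.1479]
tool_rot: [-3.139, -0.028, 0.004]
contact_force: [0.6, 0.3, 0.0]
opening: 0.0549
grip_force: 0.0
9.35 [ 0.51903081 -0.38388223  0.14789803] [-89.0, 1.0] 0.04202889582947354
B (551.7, -380.7, 93.3, 28.8, -6.7)
[-88.9, 1.1] [ 0.51989312 -0.3841623   0.14871389] 0.8007894887928371
```

View pics/w6.png

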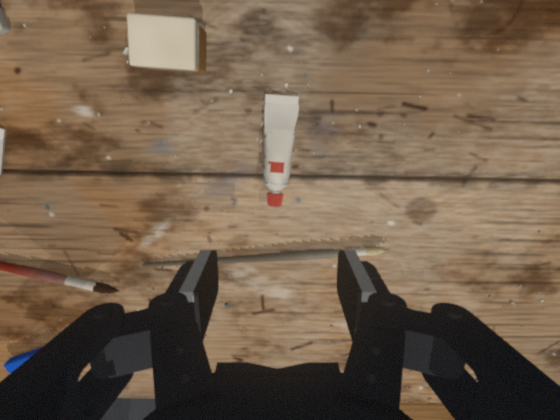

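Tube B lies at (278,150), cap down in the image, about 4° off the tool's axis, and nothing is near the fingers.

```bash
python3 -m handwheel '[{"tx":16,"ty":-1,"tz":10,"roll":0.04},{"tx":16,"ty":-1,"tz":30,"roll":0.04},{"tx":0,"ty":0,"tz":40,"roll":0},{"tx":0,"ty":0,"tz":40,"roll":0},{"tx":0,"ty":0,"tz":18,"roll":0},{"tx":0,"ty":0,"tz":6,"roll":0},{"tx":0,"ty":0,"tz":0,"roll":0},{"tx":0,"ty":0,"tz":0,"roll":0}]' 55 30
python3 -m handwheel '[{"tx":0,"ty":0,"tz":0,"roll":0},{"tx":0,"ty":0,"tz":0,"roll":0},{"tx":0,"ty":0,"tz":0,"roll":0},{"tx":0,"ty":0,"tz":0,"roll":0},{"tx":0,"ty":0,"tz":0,"roll":0},{"tx":0,"ty":0,"tz":0,"roll":0}]' 5 30
python3 -m handwheel '[{"tx":0,"ty":0,"tz":-20,"roll":0},{"tx":0,"ty":0,"tz":-40,"roll":0},{"tx":0,"ty":0,"tz":-40,"roll":0},{"tx":0,"ty":0,"tz":-40,"roll":0},{"tx":0,"ty":0,"tz":-40,"roll":0},{"tx":0,"ty":0,"tz":0,"roll":0},{"tx":0,"ty":0,"tz":0,"roll":0}]'
python3 shot.py w7; python3 - <<'E'
from tray import *
o=ctrl.get_obs();print(rel(o,[*T(-38,26)/1000,.03]),yaw(o),o["q"][5],o["opening"])
f=np.load("w7.npz"); im=f["im"][150:400,150:410]; cv2.imwrite("pics/c7.png",im[:,:,::-1])
E
```

```text
t: 10.07
tool_pos: [0.5535, -0.3832, 0.0074]
tool_rot: [3.139, -0.096, 0.002]
contact_force: [-0.3, -0.4, 1.0]
opening: 0.0549
grip_force: 0.0
t: 10.57
tool_pos: [0.5537, -0.384, 0.009]
tool_rot: [3.137, -0.096, 0.005]
contact_force: [-0.4, -0.6, 6.3]
opening: 0.0223
grip_force: 29.2
t: 11.15
tool_pos: [0.5539, -0.384, 0.1913]
tool_rot: [3.135, -0.096, 0.01]
contact_force: [-0.1, -0.6, -0.6]
opening: 0.0224
grip_force: 28.3
11.15 [ 0.5539404  -0.3840217   0.19129099] [-93.5, -3.5] 0.0953519537583371
[ -14.7 -570.6  156.9] [-93.5, -3.5] 0.9155490330527246 0.022574953017195042
```

View pics/c7.png

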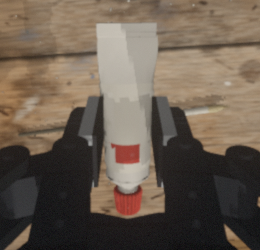

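```bash
python3 -m handwheel '[{"tx":-1,"ty":-38,"tz":0,"roll":0},{"tx":-1,"ty":-38,"tz":0,"roll":0},{"tx":-1,"ty":-38,"tz":0,"roll":0},{"tx":-1,"ty":-38,"tz":0,"roll":0},{"tx":-1,"ty":-38,"tz":0,"roll":0},{"tx":-1,"ty":-38,"tz":0,"roll":0},{"tx":-1,"ty":-38,"tz":0,"roll":0},{"tx":-1,"ty":-38,"tz":0,"roll":0},{"tx":-1,"ty":-38,"tz":0,"roll":0},{"tx":-1,"ty":-38,"tz":0,"roll":0},{"tx":-1,"ty":-38,"tz":0,"roll":0},{"tx":-1,"ty":-38,"tz":0,"roll":0}]'
python3 -m handwheel '[{"tx":-1,"ty":-38,"tz":0,"roll":0},{"tx":0,"ty":-38,"tz":0,"roll":0},{"tx":0,"ty":-38,"tz":0,"roll":0},{"tx":0,"ty":0,"tz":0,"roll":-0.117},{"tx":0,"ty":0,"tz":0,"roll":-0.117},{"tx":0,"ty":0,"tz":0,"roll":-0.117},{"tx":0,"ty":0,"tz":0,"roll":-0.117},{"tx":0,"ty":0,"tz":0,"roll":-0.117},{"tx":0,"ty":0,"tz":0,"roll":-0.117},{"tx":0,"ty":0,"tz":0,"roll":-0.119},{"tx":0,"ty":0,"tz":0,"roll":0},{"tx":0,"ty":0,"tz":0,"roll":0}]'
python3 shot.py w8; python3 - <<'E'
from tray import *
o=ctrl.get_obs();print(rel(o,[*T(-38,26)/1000,.03]),yaw(o),o["tool_pos"])
f=np.load("w8.npz"); print("held",[rel(o,ray(f["K"],f["E"],[p],o["tool_pos"][2]+.003)[0]) for p in [(277,172),(277,365)]])
E
```

```text
t: 12.2
tool_pos: [0.5663, 0.0751, 0.1832]
tool_rot: [3.14, -0.096, -0.008]
contact_force: [0.0, 0.0, 0.2]
opening: 0.0222
grip_force: 28.4
t: 13.2
tool_pos: [0.573, 0.1868, 0.1838]
tool_rot: [-2.919, -1.16, 0.006]
contact_force: [-0.4, -0.4, -0.8]
opening: 0.0218
grip_force: 28.5
13.2 [0.57295882 0.18681657 0.18379523] [-46.6, 43.4] 0.0132052828510698
[  0.7  -0.  154.3] [-46.6, 43.4] [0.57323141 0.18688167 0.18432206]
held [array([45.4,  0.1, -3.1]), array([-55.3,   0.1,  -2.8])]
```

View pics/w8.png

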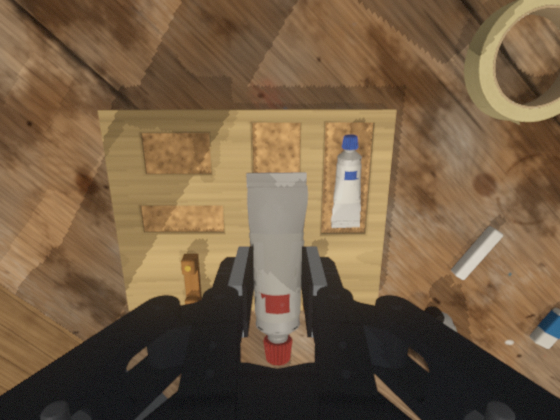

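Tube B is held straight above the tray, and tube A still lies well in its recess (347,185). I'll lower it now.

```bash
python3 -m handwheel '[{"tx":5,"ty":0,"tz":20,"roll":0},{"tx":0,"ty":0,"tz":40,"roll":0},{"tx":0,"ty":0,"tz":40,"roll":0},{"tx":0,"ty":0,"tz":40,"roll":0},{"tx":0,"ty":0,"tz":12,"roll":0},{"tx":0,"ty":0,"tz":4,"roll":0},{"tx":0,"ty":0,"tz":0,"roll":0},{"tx":0,"ty":0,"tz":0,"roll":0}]'
python3 -m handwheel '[{"tx":0,"ty":0,"tz":3,"roll":0},{"tx":0,"ty":0,"tz":0,"roll":0},{"tx":0,"ty":0,"tz":0,"roll":0}]'
```

```text
t: 13.92
tool_pos: [0.5798, 0.1909, 0.0328]
tool_rot: [2.917, 1.164, 0.006]
contact_force: [0.4, 0.1, 0.2]
opening: 0.0222
grip_force: 28.5
t: 14.17
tool_pos: [0.579, 0.1908, 0.0291]
tool_rot: [2.917, 1.165, 0.005]
contact_force: [0.1, -0.1, -0.8]
opening: 0.0223
grip_force: 28.5
```

```bash
python3 -m handwheel '[{"tx":0,"ty":0,"tz":4,"roll":0},{"tx":0,"ty":0,"tz":0,"roll":0},{"tx":0,"ty":0,"tz":0,"roll":0}]';python3 -m handwheel '[{"tx":0,"ty":0,"tz":2,"roll":0},{"tx":0,"ty":0,"tz":0,"roll":0},{"tx":0,"ty":0,"tz":0,"roll":0}]'
```

```text
t: 14.42
tool_pos: [0.5778, 0.1905, 0.0232]
tool_rot: [-2.918, -1.165, 0.0]
contact_force: [-0.7, -0.0, -0.3]
opening: 0.0224
grip_force: 28.7
t: 14.67
tool_pos: [0.578, 0.1906, 0.0229]
tool_rot: [2.918, 1.165, -0.001]
contact_force: [-4.8, -0.7, 9.0]
opening: 0.0226
grip_force: 30.9
```

```bash
python3 -m handwheel '[{"tx":0,"ty":0,"tz":-2,"roll":0},{"tx":0,"ty":0,"tz":0,"roll":0},{"tx":0,"ty":0,"tz":0,"roll":0},{"tx":0,"ty":0,"tz":0,"roll":0},{"tx":0,"ty":0,"tz":-20,"roll":0},{"tx":0,"ty":0,"tz":-40,"roll":0},{"tx":0,"ty":0,"tz":-40,"roll":0},{"tx":0,"ty":0,"tz":-30,"roll":0},{"tx":-17,"ty":33,"tz":0,"roll":0},{"tx":-17,"ty":33,"tz":0,"roll":0},{"tx":-17,"ty":33,"tz":0,"roll":0},{"tx":-17,"ty":33,"tz":0,"roll":0}]' 45
python3 -m handwheel '[{"tx":-17,"ty":33,"tz":0,"roll":0},{"tx":-17,"ty":32,"tz":0,"roll":0},{"tx":0,"ty":0,"tz":0,"roll":0.106},{"tx":0,"ty":0,"tz":0,"roll":0.106},{"tx":0,"ty":0,"tz":0,"roll":0.106},{"tx":0,"ty":0,"tz":0,"roll":0.106},{"tx":0,"ty":0,"tz":0,"roll":0.106},{"tx":0,"ty":0,"tz":0,"roll":0},{"tx":0,"ty":0,"tz":0,"roll":0},{"tx":0,"ty":0,"tz":0,"roll":0}]' 40
python3 shot.py w9; python3 - <<'E'
from meas import *
f=np.load("w9.npz");K,E=f["K"],f["E"]
o=ctrl.get_obs();print(yaw(o),o["tool_pos"],proj(K,E,[.658,-.0186,.012]))
r=rect("w9",white,tuple(proj(K,E,[.658,-.0186,.012])[0]),.012); print(r,rel(o,[r[0]/1e3,r[1]/1e3,.005]))
E
```

```text
t: 15.67
tool_pos: [0.6197, 0.0467, 0.1534]
tool_rot: [2.917, 1.166, 0.001]
contact_force: [-0.9, -0.1, -0.0]
opening: 0.0451
grip_force: 0.0
t: 16.5
tool_pos: [0.6395, -0.0225, 0.153]
tool_rot: [-3.12, -0.364, 0.001]
contact_force: [-0.6, -0.0, 1.0]
opening: 0.04
grip_force: 0.0
16.5 [ 0.63947615 -0.02247533  0.15303487] [-76.7, 13.3] 0.009962646997203768
[-76.7, 13.3] [ 0.63949288 -0.02245827  0.15310149] [[277.88117478 167.31354964]]
(658.4, -19.3, 61.3, 12.5, 11.4) [ 19.2   1.3 148.1]
```

View pics/w9.png

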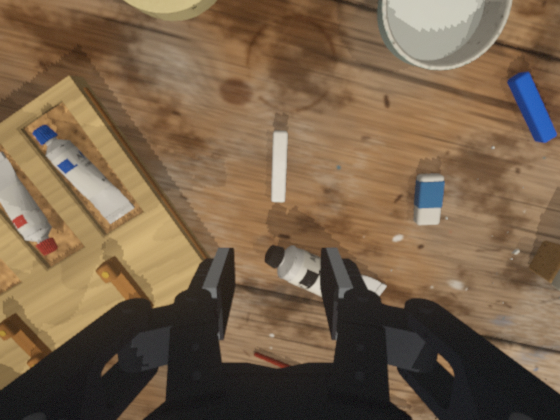

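Both tubes are in their recesses, and the chalk is at (279,166). Grasping it.

```bash
python3 -m handwheel '[{"tx":10,"ty":1,"tz":18,"roll":0.033},{"tx":9,"ty":0,"tz":30,"roll":0},{"tx":0,"ty":0,"tz":40,"roll":0},{"tx":0,"ty":0,"tz":40,"roll":0},{"tx":0,"ty":0,"tz":14,"roll":0},{"tx":0,"ty":0,"tz":6,"roll":0},{"tx":0,"ty":0,"tz":0,"roll":0},{"tx":0,"ty":0,"tz":0,"roll":0}]' 40 30
python3 -m handwheel '[{"tx":0,"ty":0,"tz":0,"roll":0},{"tx":0,"ty":0,"tz":0,"roll":0},{"tx":0,"ty":0,"tz":0,"roll":0},{"tx":0,"ty":0,"tz":0,"roll":0},{"tx":0,"ty":0,"tz":0,"roll":0},{"tx":0,"ty":0,"tz":0,"roll":0}]' 3 25
python3 -m handwheel '[{"tx":0,"ty":0,"tz":-20,"roll":0},{"tx":0,"ty":0,"tz":-40,"roll":0},{"tx":0,"ty":0,"tz":-40,"roll":0},{"tx":0,"ty":0,"tz":-40,"roll":0},{"tx":0,"ty":0,"tz":-10,"roll":0},{"tx":0,"ty":0,"tz":0,"roll":0},{"tx":0,"ty":0,"tz":0,"roll":0}]'
python3 - <<'E'
from tray import *
o=ctrl.get_obs();print(rel(o,[*T(0,-66)/1000,.03]),yaw(o),o["q"][5],o["opening"],o["tool_pos"])
E
```

```text
t: 17.22
tool_pos: [0.66, -0.0197, 0.0075]
tool_rot: [3.126, 0.309, 0.005]
contact_force: [0.4, -0.2, 0.7]
opening: 0.0399
grip_force: 0.0
t: 17.72
tool_pos: [0.6605, -0.0198, 0.0084]
tool_rot: [3.125, 0.309, 0.007]
contact_force: [-1.6, 0.2, 6.7]
opening: 0.0113
grip_force: 26.4
t: 18.3
tool_pos: [0.6588, -0.0195, 0.1565]
tool_rot: [3.126, 0.309, 0.003]
contact_force: [0.7, 0.9, -0.9]
opening: 0.0115
grip_force: 25.7
[-125.  -277.2  126. ] [-78.7, 11.3] 1.2314845008812452 0.011463901991582683 [ 0.65880778 -0.01953579  0.15646194]
```

```bash
python3 -m handwheel '[{"tx":-15,"ty":-35,"tz":0,"roll":0},{"tx":-15,"ty":-35,"tz":0,"roll":0},{"tx":-16,"ty":-35,"tz":0,"roll":0},{"tx":-16,"ty":-35,"tz":0,"roll":0},{"tx":-16,"ty":-35,"tz":0,"roll":0},{"tx":-16,"ty":-34,"tz":0,"roll":0},{"tx":-16,"ty":-34,"tz":0,"roll":0},{"tx":-15,"ty":-34,"tz":0,"roll":0}]'
python3 -m handwheel '[{"tx":0,"ty":0,"tz":0,"roll":0.112},{"tx":0,"ty":0,"tz":0,"roll":0.112},{"tx":0,"ty":0,"tz":0,"roll":0.112},{"tx":0,"ty":0,"tz":0,"roll":0.112},{"tx":0,"ty":0,"tz":0,"roll":0.112},{"tx":0,"ty":0,"tz":0,"roll":0.112},{"tx":0,"ty":0,"tz":0,"roll":0.112},{"tx":0,"ty":0,"tz":0,"roll":0.112},{"tx":0,"ty":0,"tz":0,"roll":0.112},{"tx":0,"ty":0,"tz":0,"roll":0},{"tx":0,"ty":0,"tz":0,"roll":0}]'
python3 - <<'E'
from tray import *
o=ctrl.get_obs();print(rel(o,[*T(0,-66)/1000,.03]),yaw(o),o["q"][5],o["opening"],o["tool_pos"])
E
```

```text
t: 18.97
tool_pos: [0.4785, 0.2283, 0.1521]
tool_rot: [3.125, 0.308, -0.008]
contact_force: [-0.4, 1.3, -0.6]
opening: 0.0114
grip_force: 25.7
t: 19.88
tool_pos: [0.4803, 0.2273, 0.1529]
tool_rot: [2.886, -1.235, -0.005]
contact_force: [0.1, 0.1, -0.5]
opening: 0.0117
grip_force: 25.7
[  1.2  -2.3 122.9] [-136.3, -46.3] 2.681116469956279 0.01168969577618951 [0.48031344 0.22728612 0.15288551]
```

```bash
python3 -m handwheel '[{"tx":2,"ty":-2,"tz":20,"roll":0},{"tx":0,"ty":0,"tz":40,"roll":0},{"tx":0,"ty":0,"tz":40,"roll":0},{"tx":0,"ty":0,"tz":18,"roll":0},{"tx":0,"ty":0,"tz":6,"roll":0},{"tx":0,"ty":0,"tz":0,"roll":0},{"tx":0,"ty":0,"tz":0,"roll":0}]'
python3 -m handwheel '[{"tx":0,"ty":0,"tz":3,"roll":0},{"tx":0,"ty":0,"tz":0,"roll":0},{"tx":0,"ty":0,"tz":0,"roll":0}]';python3 -m handwheel '[{"tx":0,"ty":0,"tz":2,"roll":0},{"tx":0,"ty":0,"tz":0,"roll":0},{"tx":0,"ty":0,"tz":0,"roll":0}]'
```

```text
t: 20.47
tool_pos: [0.4849, 0.2278, 0.0319]
tool_rot: [-2.887, 1.238, -0.001]
contact_force: [0.1, -0.2, 0.5]
opening: 0.0112
grip_force: 25.7
t: 20.72
tool_pos: [0.4856, 0.228, 0.0299]
tool_rot: [-2.885, 1.238, -0.003]
contact_force: [-0.0, 0.6, -0.4]
opening: 0.0109
grip_force: 25.7
t: 20.97
tool_pos: [0.4845, 0.2277, 0.0265]
tool_rot: [-2.887, 1.239, -0.0]
contact_force: [-1.1, -0.0, -0.4]
opening: 0.0114
grip_force: 25.7
```

```bash
python3 -m handwheel '[{"tx":0,"ty":0,"tz":2,"roll":0},{"tx":0,"ty":0,"tz":0,"roll":0},{"tx":0,"ty":0,"tz":0,"roll":0}]';python3 -m handwheel '[{"tx":0,"ty":0,"tz":1,"roll":0},{"tx":0,"ty":0,"tz":0,"roll":0},{"tx":0,"ty":0,"tz":0,"roll":0}]'
```

```text
t: 21.22
tool_pos: [0.4846, 0.2277, 0.0244]
tool_rot: [-2.887, 1.239, -0.0]
contact_force: [-0.8, 0.2, 0.2]
opening: 0.0114
grip_force: 25.7
t: 21.47
tool_pos: [0.4847, 0.2277, 0.0243]
tool_rot: [2.887, -1.239, -0.0]
contact_force: [-2.7, -0.9, 6.7]
opening: 0.011
grip_force: 26.4
```

```bash
python3 -m handwheel '[{"tx":0,"ty":0,"tz":-1,"roll":0},{"tx":0,"ty":0,"tz":0,"roll":0},{"tx":0,"ty":0,"tz":0,"roll":0},{"tx":0,"ty":0,"tz":-20,"roll":0},{"tx":0,"ty":0,"tz":-40,"roll":0},{"tx":0,"ty":0,"tz":-40,"roll":0},{"tx":0,"ty":0,"tz":-30,"roll":0},{"tx":35,"ty":14,"tz":0,"roll":0},{"tx":35,"ty":14,"tz":0,"roll":0},{"tx":35,"ty":14,"tz":0,"roll":0},{"tx":35,"ty":14,"tz":0,"roll":0},{"tx":35,"ty":14,"tz":0,"roll":0}]' 24
python3 -m handwheel '[{"tx":35,"ty":14,"tz":0,"roll":0},{"tx":35,"ty":14,"tz":0,"roll":0},{"tx":35,"ty":14,"tz":0,"roll":0},{"tx":35,"ty":14,"tz":0,"roll":0},{"tx":35,"ty":14,"tz":0,"roll":0},{"tx":36,"ty":14,"tz":0,"roll":0},{"tx":0,"ty":0,"tz":0,"roll":-0.11},{"tx":0,"ty":0,"tz":0,"roll":-0.11},{"tx":0,"ty":0,"tz":0,"roll":-0.11},{"tx":0,"ty":0,"tz":0,"roll":-0.11},{"tx":0,"ty":0,"tz":0,"roll":-0.11}]' 45
python3 -m handwheel '[{"tx":0,"ty":0,"tz":0,"roll":-0.11},{"tx":0,"ty":0,"tz":0,"roll":-0.11},{"tx":0,"ty":0,"tz":0,"roll":-0.11},{"tx":0,"ty":0,"tz":0,"roll":-0.11},{"tx":0,"ty":0,"tz":0,"roll":-0.11},{"tx":0,"ty":0,"tz":0,"roll":0},{"tx":0,"ty":0,"tz":0,"roll":0},{"tx":0,"ty":0,"tz":0,"roll":0}]'
python3 shot.py w10; python3 - <<'E'
from meas import *
f=np.load("w10.npz");K,E=f["K"],f["E"]
o=ctrl.get_obs();print(yaw(o),o["tool_pos"])
wb=lambda h:white(h)|blue(h)
r=rect("w10",wb,tuple(proj(K,E,[.6594,-.1545,.012])[0]),.012); print(r,rel(o,[r[0]/1e3,r[1]/1e3,.005]))
E
```

```text
t: 22.47
tool_pos: [0.5544, 0.051, 0.1541]
tool_rot: [-2.887, 1.239, 0.0]
contact_force: [-0.3, 1.1, -0.4]
opening: 0.0236
grip_force: 0.0
t: 23.38
tool_pos: [0.6383, -0.1584, 0.1535]
tool_rot: [-3.116, 0.401, 0.002]
contact_force: [-0.0, 0.1, 0.2]
opening: 0.0455
grip_force: 0.0
t: 24.05
tool_pos: [0.6385, -0.1582, 0.154]
tool_rot: [-3.109, -0.448, 0.001]
contact_force: [0.0, 0.7, -0.5]
opening: 0.0452
grip_force: 0.0
24.05 [ 0.63846541 -0.15823732  0.15395465] [-73.6, 16.4] 0.009677814111777311
[-73.6, 16.4] [ 0.63849794 -0.15826149  0.15406048]
(660.2, -157.2, 45.3, 19.5, 16.2) [ 21.2   5.2 149.1]
```

View pics/w10.png

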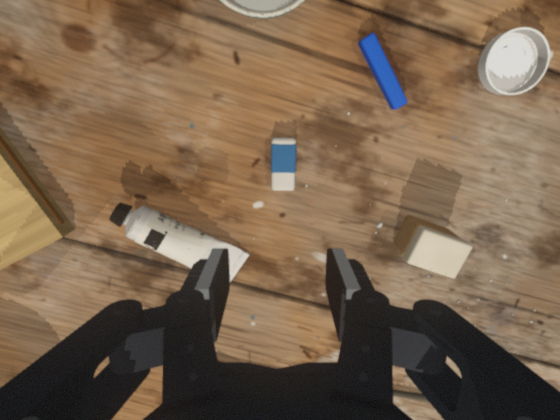

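The eraser is at (284,165), aligned with the tool. Grasping it.

```bash
python3 -m handwheel '[{"tx":11,"ty":3,"tz":20,"roll":0},{"tx":10,"ty":2,"tz":30,"roll":0},{"tx":0,"ty":0,"tz":40,"roll":0},{"tx":0,"ty":0,"tz":40,"roll":0},{"tx":0,"ty":0,"tz":14,"roll":0},{"tx":0,"ty":0,"tz":6,"roll":0},{"tx":0,"ty":0,"tz":0,"roll":0},{"tx":0,"ty":0,"tz":0,"roll":0}]' 45 30
python3 -m handwheel '[{"tx":0,"ty":0,"tz":0,"roll":0},{"tx":0,"ty":0,"tz":0,"roll":0},{"tx":0,"ty":0,"tz":0,"roll":0},{"tx":0,"ty":0,"tz":0,"roll":0},{"tx":0,"ty":0,"tz":0,"roll":0},{"tx":0,"ty":0,"tz":0,"roll":0}]' 8 25
python3 -m handwheel '[{"tx":0,"ty":0,"tz":-20,"roll":0},{"tx":0,"ty":0,"tz":-40,"roll":0},{"tx":0,"ty":0,"tz":-40,"roll":0},{"tx":0,"ty":0,"tz":-40,"roll":0},{"tx":0,"ty":0,"tz":-10,"roll":0},{"tx":0,"ty":0,"tz":0,"roll":0},{"tx":0,"ty":0,"tz":0,"roll":0}]'
python3 - <<'E'
from tray import *
o=ctrl.get_obs();print(rel(o,[*T(-64,-66)/1000,.03]),yaw(o),o["q"][5],o["opening"],o["tool_pos"])
E
```

```text
t: 24.77
tool_pos: [0.6617, -0.1577, 0.0066]
tool_rot: [3.107, 0.451, 0.005]
contact_force: [0.7, 0.4, 0.4]
opening: 0.0453
grip_force: 0.0
t: 25.27
tool_pos: [0.6624, -0.1579, 0.0077]
tool_rot: [3.106, 0.452, 0.007]
contact_force: [-0.1, -0.6, 6.6]
opening: 0.0198
grip_force: 25.7
t: 25.85
tool_pos: [0.6605, -0.1572, 0.1553]
tool_rot: [3.108, 0.452, 0.003]
contact_force: [-0.0, 0.2, -0.9]
opening: 0.0205
grip_force: 25.0
[  -4.3 -449.   124.8] [-73.5, 16.5] 0.9388608085829272 0.020486981065469426 [ 0.66046696 -0.1571894   0.15530635]
```

```bash
python3 -m handwheel '[{"tx":0,"ty":-37,"tz":0,"roll":0},{"tx":0,"ty":-37,"tz":0,"roll":0},{"tx":0,"ty":-37,"tz":0,"roll":0},{"tx":0,"ty":-37,"tz":0,"roll":0},{"tx":0,"ty":-37,"tz":0,"roll":0},{"tx":0,"ty":-37,"tz":0,"roll":0},{"tx":0,"ty":-37,"tz":0,"roll":0},{"tx":-1,"ty":-38,"tz":0,"roll":0},{"tx":-1,"ty":-38,"tz":0,"roll":0},{"tx":-1,"ty":-38,"tz":0,"roll":0},{"tx":-1,"ty":-38,"tz":0,"roll":0},{"tx":0,"ty":-38,"tz":0,"roll":0}]'
python3 -m handwheel '[{"tx":0,"ty":0,"tz":0,"roll":0.11},{"tx":0,"ty":0,"tz":0,"roll":0.11},{"tx":0,"ty":0,"tz":0,"roll":0.11},{"tx":0,"ty":0,"tz":0,"roll":0.11},{"tx":0,"ty":0,"tz":0,"roll":0.11},{"tx":0,"ty":0,"tz":0,"roll":0.11},{"tx":0,"ty":0,"tz":0,"roll":0.11},{"tx":0,"ty":0,"tz":0,"roll":0.11},{"tx":0,"ty":0,"tz":0,"roll":0.11},{"tx":0,"ty":0,"tz":0,"roll":0.11},{"tx":0,"ty":0,"tz":0,"roll":0},{"tx":0,"ty":0,"tz":0,"roll":0}]'
python3 shot.py w11; python3 - <<'E'
from tray import *
o=ctrl.get_obs();print(rel(o,[*T(-64,-66)/1000,.03]),yaw(o),o["q"][5],o["opening"],o["tool_pos"])
E
```

```text
t: 26.85
tool_pos: [0.5256, 0.2731, 0.1508]
tool_rot: [3.108, 0.452, -0.009]
contact_force: [0.3, 0.0, -0.0]
opening: 0.02
grip_force: 25.0
t: 27.85
tool_pos: [0.527, 0.2716, 0.1516]
tool_rot: [2.886, -1.234, -0.005]
contact_force: [0.4, -0.1, 0.3]
opening: 0.02
grip_force: 25.0
27.85 [0.52704597 0.27162533 0.15155289] [-136.3, -46.3] 0.014779068232131999
[  1.   -1.5 122.1] [-136.3, -46.3] 2.7298644945223756 0.01985385449786007 [0.52731765 0.27174568 0.15209656]
```

View pics/w11.png

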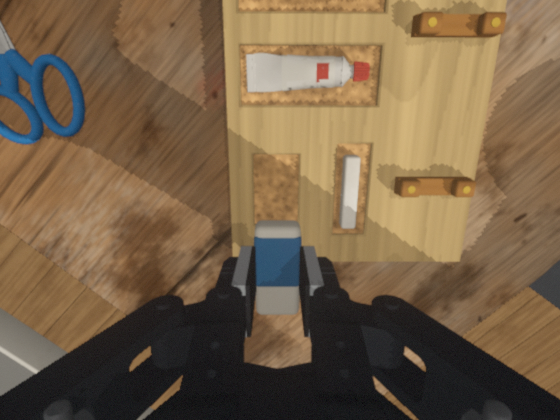

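Tube B (305,73) and the chalk (350,190) lie in their recesses. The eraser is held straight in front of its recess (277,185).

```bash
python3 -m handwheel '[{"tx":4,"ty":-1,"tz":20,"roll":0},{"tx":0,"ty":0,"tz":40,"roll":0},{"tx":0,"ty":0,"tz":40,"roll":0},{"tx":0,"ty":0,"tz":18,"roll":0},{"tx":0,"ty":0,"tz":6,"roll":0},{"tx":0,"ty":0,"tz":0,"roll":0},{"tx":0,"ty":0,"tz":0,"roll":0}]'
python3 -m handwheel '[{"tx":0,"ty":0,"tz":3,"roll":0},{"tx":0,"ty":0,"tz":0,"roll":0},{"tx":0,"ty":0,"tz":0,"roll":0}]';python3 -m handwheel '[{"tx":0,"ty":0,"tz":2,"roll":0},{"tx":0,"ty":0,"tz":0,"roll":0},{"tx":0,"ty":0,"tz":0,"roll":0}]'
```

```text
t: 28.48
tool_pos: [0.5326, 0.2702, 0.0311]
tool_rot: [-2.886, 1.238, -0.001]
contact_force: [0.1, 0.1, 0.2]
opening: 0.0201
grip_force: 25.0
t: 28.73
tool_pos: [0.533, 0.2704, 0.029]
tool_rot: [-2.885, 1.238, -0.003]
contact_force: [-0.3, -0.0, -0.1]
opening: 0.0201
grip_force: 25.0
t: 28.98
tool_pos: [0.532, 0.27, 0.0255]
tool_rot: [-2.887, 1.239, -0.0]
contact_force: [-0.1, -0.2, -0.2]
opening: 0.0202
grip_force: 25.0
```

```bash
python3 -m handwheel '[{"tx":0,"ty":0,"tz":2,"roll":0},{"tx":0,"ty":0,"tz":0,"roll":0},{"tx":0,"ty":0,"tz":0,"roll":0}]';python3 -m handwheel '[{"tx":0,"ty":0,"tz":1,"roll":0},{"tx":0,"ty":0,"tz":0,"roll":0},{"tx":0,"ty":0,"tz":0,"roll":0}]'
```

```text
t: 29.23
tool_pos: [0.5323, 0.2702, 0.0237]
tool_rot: [-2.886, 1.239, -0.001]
contact_force: [-0.3, 1.1, 1.7]
opening: 0.0203
grip_force: 25.2
t: 29.48
tool_pos: [0.5324, 0.2702, 0.0237]
tool_rot: [-2.886, 1.239, -0.0]
contact_force: [-3.4, -1.3, 7.5]
opening: 0.0197
grip_force: 25.8
```

```bash
python3 -m handwheel '[{"tx":0,"ty":0,"tz":-1,"roll":0},{"tx":0,"ty":0,"tz":0,"roll":0},{"tx":0,"ty":0,"tz":0,"roll":0},{"tx":0,"ty":0,"tz":-20,"roll":0},{"tx":0,"ty":0,"tz":-40,"roll":0},{"tx":0,"ty":0,"tz":-40,"roll":0},{"tx":0,"ty":0,"tz":-40,"roll":0},{"tx":0,"ty":0,"tz":-40,"roll":0},{"tx":20,"ty":32,"tz":0,"roll":0},{"tx":20,"ty":32,"tz":0,"roll":0},{"tx":20,"ty":32,"tz":0,"roll":0},{"tx":20,"ty":32,"tz":0,"roll":0}]' 34
python3 -m handwheel '[{"tx":21,"ty":32,"tz":0,"roll":0},{"tx":21,"ty":32,"tz":0,"roll":0},{"tx":21,"ty":32,"tz":0,"roll":0},{"tx":21,"ty":32,"tz":0,"roll":0},{"tx":21,"ty":32,"tz":0,"roll":0},{"tx":21,"ty":32,"tz":0,"roll":0},{"tx":21,"ty":32,"tz":0,"roll":0},{"tx":21,"ty":32,"tz":0,"roll":0},{"tx":0,"ty":0,"tz":0,"roll":-0.119},{"tx":0,"ty":0,"tz":0,"roll":-0.119},{"tx":0,"ty":0,"tz":0,"roll":-0.119},{"tx":0,"ty":0,"tz":0,"roll":-0.119}]' 30
python3 -m handwheel '[{"tx":0,"ty":0,"tz":0,"roll":-0.119},{"tx":0,"ty":0,"tz":0,"roll":-0.119},{"tx":0,"ty":0,"tz":0,"roll":-0.119},{"tx":0,"ty":0,"tz":0,"roll":-0.119},{"tx":0,"ty":0,"tz":0,"roll":-0.119},{"tx":0,"ty":0,"tz":0,"roll":-0.119},{"tx":0,"ty":0,"tz":0,"roll":-0.119},{"tx":0,"ty":0,"tz":0,"roll":-0.119},{"tx":0,"ty":0,"tz":0,"roll":-0.119},{"tx":0,"ty":0,"tz":0,"roll":-0.119},{"tx":0,"ty":0,"tz":0,"roll":-0.119}]'
python3 -m handwheel '[{"tx":0,"ty":0,"tz":0,"roll":-0.119},{"tx":0,"ty":0,"tz":0,"roll":-0.119},{"tx":0,"ty":0,"tz":0,"roll":-0.119},{"tx":0,"ty":0,"tz":0,"roll":0},{"tx":0,"ty":0,"tz":0,"roll":0},{"tx":0,"ty":0,"tz":0,"roll":0}]'
python3 shot.py w12; python3 - <<'E'
from meas import *
o=ctrl.get_obs();print(yaw(o),o["tool_pos"],o["q"])
for n in ("w2","w12"):
    f=np.load(n+".npz");K,E,im=f["K"],f["E"],f["im"]; h=cv2.cvtColor(im,cv2.COLOR_RGB2HSV).astype(int)
    ends=proj(K,E,[[.457,-.043,.005],[.412,-.23,.005]]); print(n,ends.round())
    # sample colours along the assumed line: report band profile
    m=((h[...,0]<9)|(h[...,0]>168))&(h[...,1]>120)&(h[...,2]>50)
    line=np.zeros(m.shape,np.uint8); cv2.line(line,*[tuple(int(v) for v in e) for e in ends],1,21); m=m&(line>0)
    n_,lab,st,ce=cv2.connectedComponentsWithStats(cv2.morphologyEx(m.astype(np.uint8),cv2.MORPH_CLOSE,np.ones((5,5))))
    k=1+np.argmax(st[1:,4]); ys,xs=np.nonzero(lab==k); P=ray(K,E,np.c_[xs,ys],.005)[:,:2]*1000
    vx,vy,x0,y0=cv2.fitLine(P.astype(np.float32),cv2.DIST_HUBER,0,.01,.01).ravel()
    u=np.array([vx,vy])*np.sign(vy); s=(P-[x0,y0])@u
    hi=np.array([x0,y0])+u*s.max(); print(st[k],"len",s.ptp() if hasattr(s,'ptp') else np.ptp(s),"tip",hi.round(1),"yaw",np.degrees(np.arctan2(u[1],u[0])).round(1),"mid",(hi-98.5*u).round(1),rel(o,[*(hi-98.5*u)/1e3,.003]))
    # profile past handle for ferrule/bristle end
    e=[]
    for d in range(int(s.max()-s.min()),215,5):
        p=proj(K,E,[*(hi-d*u)/1e3,.005])[0].round().astype(int)
        if 0<=p[0]<560 and 0<=p[1]<420: e.append((d,im[p[1],p[0]].tolist()))
    print(e)
E
```

```text
t: 30.48
tool_pos: [0.4934, 0.1226, 0.2031]
tool_rot: [2.887, -1.238, 0.0]
contact_force: [0.4, -0.3, 0.8]
opening: 0.0341
grip_force: 0.0
t: 31.48
tool_pos: [0.4238, -0.1747, 0.2027]
tool_rot: [-3.098, 0.517, 0.001]
contact_force: [-0.0, 0.9, 0.0]
opening: 0.0297
grip_force: 0.0
t: 32.4
tool_pos: [0.424, -0.1742, 0.2027]
tool_rot: [-2.772, -1.478, 0.001]
contact_force: [0.2, 0.5, -0.1]
opening: 0.0302
grip_force: 0.0
t: 32.9
tool_pos: [0.4241, -0.1742, 0.203]
tool_rot: [-2.474, -1.936, 0.0]
contact_force: [0.9, 0.4, -0.1]
opening: 0.0298
grip_force: 0.0
32.9 [ 0.42412737 -0.17424627  0.20304377] [-13.9, 76.1] 0.009275259947988787
[-13.9, 76.1] [ 0.42417807 -0.17425271  0.20310849] [-5.52316439e-01 -3.45910992e-01  2.01741768e+00  2.23276450e-05
  1.47038715e+00 -3.10358077e-01]
w2 [[112. 143.]
 [246. 236.]]
[111 143  89  61 513] len 119.2447816595164 tip [455.7 -42.1] yaw 77.1 mid [ 433.7 -138.1] [ 37.3   0.6 200.1]
[(119, [122, 81, 67]), (124, [129, 90, 78]), (129, [128, 90, 79]), (134, [128, 90, 77]), (139, [122, 88, 75]), (144, [145, 119, 107]), (149, [163, 156, 144]), (154, [159
[... 186 characters left out ...]
6]), (199, [149, 122, 94]), (204, [149, 125, 99]), (209, [147, 124, 98]), (214, [133, 110, 84])]
w12 [[277.  30.]
 [278. 226.]]
[273  29   9 128 805] len 117.49671845455205 tip [454.9 -41.3] yaw 77.5 mid [ 433.7 -137.5] [ 38.    0.4 200.1]
[(117, [149, 95, 82]), (122, [150, 103, 88]), (127, [153, 110, 97]), (132, [156, 113, 98]), (137, [156, 111, 98]), (142, [159, 117, 102]), (147, [193, 185, 172]), (152, [197, 190, 176]), (157, [198, 192, 177]), (162, [204, 197, 184]), (167, [197, 189, 176]), (172, [195, 188, 174]), (177, [72, 53, 40]), (182, [73, 54, 39]), (187, [74, 55, 40]), (192, [77, 59, 43]), (197, [156, 127, 98]), (202, [157, 130, 101]), (207, [155, 130, 104]), (212, [147, 124, 97])]
```

```bash
python3 -m handwheel '[{"tx":19,"ty":0,"tz":20,"roll":-0.022},{"tx":19,"ty":0,"tz":35,"roll":0},{"tx":0,"ty":0,"tz":40,"roll":0},{"tx":0,"ty":0,"tz":40,"roll":0},{"tx":0,"ty":0,"tz":40,"roll":0},{"tx":0,"ty":0,"tz":16,"roll":0},{"tx":0,"ty":0,"tz":8,"roll":0},{"tx":0,"ty":0,"tz":0,"roll":0},{"tx":0,"ty":0,"tz":0,"roll":0},{"tx":0,"ty":0,"tz":0,"roll":0}]' 30 25
python3 -m handwheel '[{"tx":0,"ty":0,"tz":2,"roll":0},{"tx":0,"ty":0,"tz":0,"roll":0},{"tx":0,"ty":0,"tz":0,"roll":0},{"tx":0,"ty":0,"tz":0,"roll":0},{"tx":0,"ty":0,"tz":0,"roll":0},{"tx":0,"ty":0,"tz":0,"roll":0},{"tx":0,"ty":0,"tz":0,"roll":0}]' 0 25
```

```text
t: 33.78
tool_pos: [0.4347, -0.1382, 0.0064]
tool_rot: [2.448, 1.964, 0.003]
contact_force: [-0.6, -0.3, 0.3]
opening: 0.0301
grip_force: 0.0
t: 34.37
tool_pos: [0.4342, -0.138, 0.0038]
tool_rot: [2.448, 1.965, 0.002]
contact_force: [0.1, -0.5, 6.6]
opening: 0.0079
grip_force: 25.7
```

```bash
python3 -m handwheel '[{"tx":0,"ty":0,"tz":-15,"roll":0},{"tx":0,"ty":0,"tz":-35,"roll":0},{"tx":0,"ty":0,"tz":-35,"roll":0},{"tx":0,"ty":0,"tz":-35,"roll":0},{"tx":0,"ty":0,"tz":-35,"roll":0},{"tx":0,"ty":0,"tz":0,"roll":0},{"tx":0,"ty":0,"tz":0,"roll":0}]'
python3 - <<'E'
from tray import *
o=ctrl.get_obs();print(rel(o,[*T(66,0)/1000,.03]),yaw(o),o["q"][5],o["opening"],o["tool_pos"])
E
```

```text
t: 34.95
tool_pos: [0.4344, -0.138, 0.1602]
tool_rot: [2.446, 1.963, 0.004]
contact_force: [0.1, -0.1, -0.6]
opening: 0.0076
grip_force: 25.0
[276.1 -15.2 129.7] [-12.5, 77.5] -0.25322255822208944 0.007580799032743148 [ 0.43439326 -0.13802377  0.16020967]
```

```bash
python3 -m handwheel '[{"tx":34,"ty":-2,"tz":0,"roll":0},{"tx":34,"ty":-2,"tz":0,"roll":0},{"tx":34,"ty":-2,"tz":0,"roll":0},{"tx":34,"ty":-2,"tz":0,"roll":0},{"tx":35,"ty":-2,"tz":0,"roll":0},{"tx":35,"ty":-2,"tz":0,"roll":0},{"tx":35,"ty":-2,"tz":0,"roll":0},{"tx":35,"ty":-1,"tz":0,"roll":0}]'
python3 -m handwheel '[{"tx":0,"ty":0,"tz":0,"roll":-0.109},{"tx":0,"ty":0,"tz":0,"roll":-0.109},{"tx":0,"ty":0,"tz":0,"roll":-0.109},{"tx":0,"ty":0,"tz":0,"roll":-0.109},{"tx":0,"ty":0,"tz":0,"roll":-0.109},{"tx":0,"ty":0,"tz":0,"roll":-0.109},{"tx":0,"ty":0,"tz":0,"roll":-0.108},{"tx":0,"ty":0,"tz":0,"roll":-0.108},{"tx":0,"ty":0,"tz":0,"roll":-0.108},{"tx":0,"ty":0,"tz":0,"roll":0},{"tx":0,"ty":0,"tz":0,"roll":0}]'
python3 shot.py w13; python3 - <<'E'
from tray import *
from meas import rect,white,blue,red
o=ctrl.get_obs();print(rel(o,[*T(66,0)/1000,.03]),yaw(o),o["opening"],o["tool_pos"])
f=np.load("w13.npz");K,E,im=f["K"],f["E"],f["im"]; h=cv2.cvtColor(im,cv2.COLOR_RGB2HSV).astype(int)
zt=o["tool_pos"][2]
Rm=R.from_rotvec(o["tool_rot"]).as_matrix()
for x in range(-110,115,5):   # strip across the held brush: which offset is darker/red
    p=proj(K,E,o["tool_pos"]+Rm@[x/1e3,0,-.002])[0].round().astype(int)
    if 0<=p[0]<560 and 0<=p[1]<420: print(x,p.tolist(),im[p[1],p[0]].tolist(),end="; ")
E
```

```text
t: 35.62
tool_pos: [0.4764, 0.1371, 0.1549]
tool_rot: [-2.448, -1.966, 0.005]
contact_force: [0.8, -0.6, 0.1]
opening: 0.0076
grip_force: 25.0
t: 36.53
tool_pos: [0.4768, 0.1353, 0.1554]
tool_rot: [-1.242, -2.883, 0.003]
contact_force: [0.7, 0.4, 0.0]
opening: 0.0081
grip_force: 25.0
36.5333 [0.4768176  0.13526539 0.15540466] [43.4, 133.4] 0.01260068823399434
[ -2.8   1.8 125.8] [43.4, 133.4] 0.007565969782704187 [0.47705371 0.13531879 0.15580309]
-90 [276, 415] [23, 22, 22]; -85 [276, 408] [21, 22, 23]; -80 [276, 400] [21, 24, 24]; -75 [276, 393] [21, 21, 23]; -70 [276, 385] [23, 22, 25]; -65 [276, 378] [23, 21, 23]; -60 [276, 370] [28, 23, 28]; -55 [276, 362] [155, 149, 136]; -50 [276, 354] [145, 139, 127]; -45 [276, 346] [114, 79, 69]; -40 [276, 338] [116, 81, 73]; -35 [276, 329] [115, 82, 70]; -30 [276, 321] [113, 77, 67]; -25 [276, 312] [112, 73, 63]; -20 [276, 303] [109, 65, 54]; -15 [276, 294] [109, 60, 48]; -10 [276, 285] [109, 54, 43]; -5 [276, 275] [91, 46, 35]; 0 [276, 266] [92, 44, 33]; 5 [276, 256] [91, 44, 28]; 10 [276, 246] [94, 49, 31]; 15 [276, 236] [93, 43, 28]; 20 [276, 226] [95, 49, 36]; 25 [276, 215] [96, 49, 30]; 30 [276, 204] [95, 49, 32]; 35 [276, 193] [98, 53, 33]; 40 [276, 182] [95, 49, 33]; 45 [276, 171] [98, 51, 35]; 50 [276, 159] [97, 49, 31]; 55 [276, 147] [99, 46, 29]; 60 [276, 135] [105, 47, 24]; 65 [276, 123] [138, 63, 41]; 70 [276, 110] [138, 59, 40]; 75 [276, 97] [135, 56, 36]; 80 [276, 84] [131, 58, 40]; 85 [276, 70] [124, 53, 34]; 90 [276, 57] [121, 47, 30]; 95 [276, 42] [127, 50, 35]; 100 [276, 28] [168, 141, 93]; 105 [276, 13] [122, 98, 74];
```

The held brush measures straight along the tool axis (handle tip at +97 mm, centre about -1 mm). Lowering it now.

```bash
python3 -m handwheel '[{"tx":-2,"ty":2,"tz":20,"roll":-0.003},{"tx":0,"ty":0,"tz":35,"roll":0},{"tx":0,"ty":0,"tz":35,"roll":0},{"tx":0,"ty":0,"tz":18,"roll":0},{"tx":0,"ty":0,"tz":8,"roll":0},{"tx":0,"ty":0,"tz":0,"roll":0},{"tx":0,"ty":0,"tz":0,"roll":0},{"tx":0,"ty":0,"tz":0,"roll":0}]'
python3 -m handwheel '[{"tx":0,"ty":0,"tz":4,"roll":0},{"tx":0,"ty":0,"tz":0,"roll":0},{"tx":0,"ty":0,"tz":0,"roll":0}]';python3 -m handwheel '[{"tx":0,"ty":0,"tz":2,"roll":0},{"tx":0,"ty":0,"tz":0,"roll":0},{"tx":0,"ty":0,"tz":0,"roll":0}]'
python3 -c "
from tray import *
o=ctrl.get_obs();print(rel(o,[*T(66,0)/1000,.03]),yaw(o))"
```

```text
t: 37.25
tool_pos: [0.4823, 0.1355, 0.0432]
tool_rot: [1.234, 2.886, 0.003]
contact_force: [0.0, 0.8, 0.5]
opening: 0.0078
grip_force: 25.0
t: 37.5
tool_pos: [0.4813, 0.1354, 0.0381]
tool_rot: [1.234, 2.888, 0.001]
contact_force: [-0.5, -0.8, -0.1]
opening: 0.0082
grip_force: 25.0
t: 37.75
tool_pos: [0.4807, 0.1353, 0.0353]
tool_rot: [-1.235, -2.889, 0.0]
contact_force: [-0.1, -0.2, 0.0]
opening: 0.0076
grip_force: 25.0
[-0.1 -1.1  5.3] [43.7, 133.7]
```

```bash
python3 -m handwheel '[{"tx":0,"ty":-1,"tz":2,"roll":0},{"tx":0,"ty":0,"tz":0,"roll":0},{"tx":0,"ty":0,"tz":0,"roll":0}]';python3 -m handwheel '[{"tx":0,"ty":0,"tz":1,"roll":0},{"tx":0,"ty":0,"tz":0,"roll":0},{"tx":0,"ty":0,"tz":0,"roll":0}]';python3 -m handwheel '[{"tx":0,"ty":0,"tz":1,"roll":0},{"tx":0,"ty":0,"tz":0,"roll":0},{"tx":0,"ty":0,"tz":0,"roll":0}]'
```

```text
t: 38.0
tool_pos: [0.4798, 0.1346, 0.0331]
tool_rot: [-1.235, -2.888, 0.0]
contact_force: [0.2, 0.2, 0.5]
opening: 0.0076
grip_force: 25.0
t: 38.25
tool_pos: [0.48, 0.1347, 0.0322]
tool_rot: [-1.235, -2.889, 0.0]
contact_force: [0.5, 0.0, 0.4]
opening: 0.0074
grip_force: 25.0
t: 38.5
tool_pos: [0.4801, 0.1346, 0.0314]
tool_rot: [1.235, 2.889, 0.0]
contact_force: [0.6, 0.1, 0.6]
opening: 0.0078
grip_force: 25.0
```

```bash
python3 -m handwheel '[{"tx":0,"ty":0,"tz":1,"roll":0},{"tx":0,"ty":0,"tz":0,"roll":0},{"tx":0,"ty":0,"tz":0,"roll":0}]';python3 -m handwheel '[{"tx":0,"ty":0,"tz":1,"roll":0},{"tx":0,"ty":0,"tz":0,"roll":0},{"tx":0,"ty":0,"tz":0,"roll":0}]'
```

```text
t: 38.75
tool_pos: [0.4803, 0.1347, 0.031]
tool_rot: [1.235, 2.889, 0.0]
contact_force: [-2.7, -0.1, 5.4]
opening: 0.007
grip_force: 25.5
t: 39.0
tool_pos: [0.4803, 0.1347, 0.0309]
tool_rot: [-1.234, -2.889, 0.0]
contact_force: [-5.7, -1.4, 11.5]
opening: 0.0078
grip_force: 26.3
```

```bash
python3 -m handwheel '[{"tx":0,"ty":0,"tz":-2,"roll":0},{"tx":0,"ty":0,"tz":0,"roll":0},{"tx":0,"ty":0,"tz":0,"roll":0}]'
python3 -m handwheel '[{"tx":0,"ty":0,"tz":0,"roll":0},{"tx":0,"ty":0,"tz":0,"roll":0},{"tx":0,"ty":0,"tz":0,"roll":0},{"tx":0,"ty":0,"tz":-5,"roll":0},{"tx":0,"ty":0,"tz":-20,"roll":0},{"tx":0,"ty":0,"tz":-40,"roll":0},{"tx":0,"ty":0,"tz":-40,"roll":0},{"tx":0,"ty":0,"tz":-40,"roll":0},{"tx":0,"ty":0,"tz":-40,"roll":0},{"tx":-20,"ty":0,"tz":-30,"roll":0},{"tx":-20,"ty":0,"tz":-10,"roll":0},{"tx":0,"ty":0,"tz":0,"roll":0}]' 26
python3 -m handwheel '[{"tx":0,"ty":0,"tz":0,"roll":0},{"tx":0,"ty":0,"tz":0,"roll":0},{"tx":0,"ty":0,"tz":0,"roll":0}]'
python3 shot.py w14; python3 - <<'E'
from tray import *
from meas import rect,white,blue,red
f=np.load("w14.npz");K,E,im,D=f["K"],f["E"],f["im"],f["d"]; h=cv2.cvtColor(im,cv2.COLOR_RGB2HSV).astype(int)
def loc(P): return (np.asarray(P)[...,:2]*1000-t)@M
ends=proj(K,E,[[*T(66,y)/1000,.034] for y in (-105,105)]); print(ends.round())
m=((h[...,0]<9)|(h[...,0]>168))&(h[...,1]>130)&(h[...,2]>50)
line=np.zeros(m.shape,np.uint8); cv2.line(line,*[tuple(int(v) for v in e) for e in ends],1,25); m=(m&(line>0)).astype(np.uint8)
ys,xs=np.nonzero(cv2.morphologyEx(m,cv2.MORPH_OPEN,np.ones((2,2)))); L=loc(ray(K,E,np.c_[xs,ys],.034))
for a in range(-110,111,15):
    s=(L[:,1]>=a)&(L[:,1]<a+15)
    if s.sum(): print(a,s.sum(),L[s,0].min().round(1),L[s,0].max().round(1),L[s,1].min().round(1),L[s,1].max().round(1))
# surface height along the brush line from depth
hh=[]
for y in range(-105,110,10):
    p=proj(K,E,[*T(66,y)/1000,.034])[0].round().astype(int)
    if 0<=p[0]<560 and 0<=p[1]<420:
        best=max((float((E[2,3]+ (E[2,:3]@[(u-K[0,2])/K[0,0],(p[1]-K[1,2])/K[1,1],1])*D[p[1],u])*1000),u) for u in range(p[0]-6,p[0]+7) if D[p[1],u]>0)
        hh.append((y,round(best[0],1),im[p[1],p[0]].tolist()))
print(hh)
for n,mk,c in [("A",lambda h:white(h)|blue(h),(-38,92)),("B",lambda h:white(h)|red(h),(-38,26)),("chalk",white,(0,-66)),("er",lambda h:white(h)|blue(h),(-64,-66))]:
    p=proj(K,E,[*T(*c)/1000,.026])[0]; r=rect("w14",mk,tuple(p),.026); print(n,p.round(),loc(np.array([r[0],r[1]])/1000).round(1),r[2:])
E
```

```text
t: 39.25
tool_pos: [0.4801, 0.1347, 0.0312]
tool_rot: [1.235, 2.888, 0.0]
contact_force: [0.3, -0.2, 0.6]
opening: 0.0078
grip_force: 25.0
t: 40.25
tool_pos: [0.5111, 0.1042, 0.2618]
tool_rot: [1.234, 2.879, 0.005]
contact_force: [-0.2, 0.1, -0.1]
opening: 0.0265
grip_force: 0.0
t: 40.5
tool_pos: [0.5064, 0.1061, 0.2544]
tool_rot: [-1.233, -2.886, 0.002]
contact_force: [-0.1, 0.6, 0.4]
opening: 0.0262
grip_force: 0.0
40.5 [0.50643399 0.10612267 0.2544283 ] [43.7, 133.7] 0.00576857070043453
[[278.  25.]
 [277. 226.]]
-110 8 63.8 65.8 -97.0 -95.2
-95 54 62.8 65.8 -94.3 -80.7
-80 55 62.6 65.7 -79.8 -65.8
-65 69 62.5 66.7 -64.8 -50.5
-50 73 62.4 66.6 -49.5 -35.7
-35 75 62.3 66.6 -34.8 -20.7
-20 75 62.2 66.5 -19.7 -5.2
-5 83 61.0 67.5 -4.2 9.6
10 40 61.0 67.5 10.7 17.1
[(-105, 21.2, [180, 152, 102]), (-95, 35.5, [144, 57, 43]), (-85, 34.6, [138, 54, 39]), (-75, 34.6, [139, 59, 42]), (-65, 34.2, [139, 62, 42]), (-55, 34.8, [138, 59, 39]), (-45, 34.8, [139, 58, 39]), (-35, 36.5, [140, 63, 41]), (-25, 36.0, [141, 64, 46]), (-15, 37.3, [144, 65, 43]), (-5, 36.2, [144, 66, 45]), (5, 37.1, [148, 77, 59]), (15, 37.8, [150, 89, 71]), (25, 38.0, [158, 110, 95]), (35, 38.0, [163, 120, 106]), (45, 37.3, [163, 122, 107]), (55, 37.2, [206, 199, 185]), (65, 37.7, [204, 197, 183]), (75, 38.8, [149, 138, 123]), (85, 38.1, [80, 60, 41]), (95, 35.1, [165, 136, 91]), (105, 21.3, [181, 153, 104])]
A [366. 213.] [-35.7  89.8] (94.1, 25.9, 43.8)
B [371. 157.] [-39.5  25.2] (87.0, 25.7, 43.8)
chalk [341.  69.] [ -2.  -67.4] (60.7, 13.1, -46.3)
er [403.  69.] [-66.4 -64.9] (44.8, 21.4, -50.7)
```

```bash
python3 - <<'E'
from tray import *
f=np.load("w14.npz");K,E,D=f["K"],f["E"],f["d"]
def z(x,y,g):
    u,v=proj(K,E,[*T(x,y)/1000,g])[0].round().astype(int)
    return round(float(E[2,3]+E[2,:3]@[(u-K[0,2])/K[0,0],(v-K[1,2])/K[1,1],1]*D[v,u])*1000,1)
print("er",[z(-66+a,-65+b,.028) for a,b in((0,-17),(0,0),(0,17),(-6,0),(6,0))])
print("chalk",[z(-2,-67+b,.028) for b in(-25,-12,0,12,25)])
print("A",[z(-36+b,91,.034) for b in(-35,-20,0,20,35)]); print("B",[z(-39+b,25,.034) for b in(-35,-20,0,20,35)])
print("tray",[z(66,b,.02) for b in(-125,125)],z(-25,-66,.02))
E
```

```text
er [29.1, 29.1, 28.7, 30.0, 29.1]
chalk [28.2, 29.3, 28.5, 29.2, 28.0]
A [34.9, 36.3, 32.7, 23.8, 19.4]
B [17.5, 23.3, 33.6, 38.5, 35.0]
tray [18.9, 20.1] 21.6
```

Every piece measures flat and down in its place.

```bash
python3 -c "
from station import ctrl
print(ctrl.finish_job())"
```

```text
the job is handed in; nothing more can be done
None
```

The job is handed in: both small tubes, the chalk, the eraser and the red brush measured flat in their places, and I did not touch the big tube, long brush, cork block or blue sticks.

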